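# Release a capped bottle from the sloping vise and file it in the sample drawer

### The arm

A 6-joint arm with a two-finger parallel gripper is mounted at the origin on the work surface. World frame = base frame: x ahead of the robot, y to its left, z up, the work surface at z = 0. Lengths are in mm, angles in degrees, forces in N, time in s.
With the tool pointing down it reaches from about 275 to 850 mm from the base axis. Payload 5.2 kg.
Tool frame: the origin (TCP) lies midway between the tips of the shut fingers; the grasp point (between the pads) lies 19 mm behind it; z points along the fingers, y is the line along which they close (so a half turn about z gives the same grasp; the last joint's range is limited). The gripper opens to 85 mm and grips with 20 to 120 N. Pads are 22 mm wide; open, the fingers measure 114 mm over their backs; the gripper's body (76 mm by 85 mm) begins 54 mm behind the grasp point. The pads swing forward as they close: fully open they stand 13 mm farther back than shut.
Start: joints at [-75.218, 14.817, 87.949, -0, 77.235, -11.62], TCP at [244.586, -492.628, 231.31] pointing down, gripper open.
Joint ranges: [-179.93, 179.93], [-52.35, 119.4], [10.71, 147.94], [-69.91, 249.91], [12.55, 155.21], [-178.61, 178.61]. Speed limits (degrees/s): [147.25, 147.25, 180, 180, 180, 180].

### API

Orientations are given as [roll, pitch, yaw] about the fixed x, y, z axes, in that order (R = Rz(yaw) Ry(pitch) Rx(roll)).
In Python, from rig import status, viewer, robot gives the robot as it stands.
- The arm moves only by the tool apply_moves, never from a script. Its argument "series" is one flat list of numbers, 6 for each row, row after row: the shift along the tool's x, y, z in m, then the turn, a rotation vector about the tool's x, y, z in rad. In form: [dx, dy, dz, ax, ay, az, dx, dy, dz, ax, ay, az, ...]. A call has 1 to 8 rows; each row is the pose to reach, as a shift and turn from the pose commanded when the call began, along the tool's axes at that moment; what a row does not reach only later rows make up. A row lasts 1/12 s, in which the tool goes at most 41.7 mm and 7.16 degrees, less where a joint would pass 70% of its speed; a pose out of reach is approached as far as the arm can. A call with a gripper value outside its range is refused whole. "grip" is the closure, from -1 (fully open) to 1 (shut), set as the call begins (left out, the last holds). The fingers move at their own pace and stop on an object; "newtons" is the grip in N (left out, the last holds). Time passes only in rows, so rows that repeat a pose let the fingers close. It gives the time, the measured TCP pose, the force, the opening and the grip force at its end, in the units of the state.
- status.get_state(): the state, without advancing time (a new reading comes with each control period).
- viewer.grab_frame(name): name is "scene" or "top" or "wrist"; returns the picture (420x560x3 uint8, red, green, blue); there is no depth.
- viewer.get_calibration(name): a dict with "intrinsics" (3x3 intrinsics, pixels), "extrinsics" (4x4, takes a point from world to camera coordinates). Camera axes: x right, y down, z forward; pixel columns grow to the right and rows downward; lengths in mm; the calibration is good to about 2 mm. The wrist camera is an equidistant fisheye: a pixel r from the principal point sees the ray r / f radians off the axis. A picture is of the moment at which its call begins: read the wrist's pose just before it. get_calibration takes no time and is no camera call; for the wrist camera it gives the pose at the moment of the call.
- robot.sign_off(): hands the job in; it is judged then, once.
Trained networks look in the newest picture that a camera, given by its name, has taken for a name from the list of things; names that differ only in an ending like _2 or _b are one class to them, and where a whole thing is asked for, a point or a joint stands for the part that bears it (a point fixed in the world has none). Each returns a list of dicts, best first, with "score" (0 to 1); they miss things now and then, are a little off and sometimes report something else, mostly with a low value. They report only what shows in the picture. A call takes as long as a camera call. They do not tell look-alikes from the thing itself.
- viewer.look_for(label, camera): "uv" ([column, row] in pixels, amid what is visible of it).
The state is a dict: "t": time; "joint_positions": joint angles; "joint_vel": joint speeds; "joint_torque": joint torques, N m; "ee_pos": TCP position; "orientation": TCP orientation; "ft_force": force on the tool from outside, world axes, zero at the start; "ft_torque": the same for the moment, N m; "opening": opening from 0.0 (shut) to 1.0 (fully open); "gripper_force": force on a finger pad.
Only numpy, scipy, OpenCV 4.12 (cv2) and the standard library are available. Lean on these libraries where they do the work, as an engineer would, in place of code of your own. Each camera call takes 0.05 s, during which the arm holds its last target. There are 200 camera calls.

### The job

Slide the jaw of the sloping bottle vise fully open and lift the capped bottle out. Set it down gently, standing upright on the floor of the open sample drawer, then push the drawer fully home without toppling the bottle. Do not drop the bottle, leave the jaw open, and leave the two other bottles and the carton where they stand.

Things in the scene. Friction and masses are not known exactly. Their poses are not given: they have to be found in the camera images.
- vise: Fixed bottle vise of aluminium and dark steel. Origin: on the table, 65 mm straight below the seat point; x away from the robot at yaw 0, y left, z up. Its 130 x 178 mm bed rises at 30 degrees along +x, so the bed's upward normal leans 30 degrees back to -x: (-0.5, 0, 0.866) in this frame.
- seat (a point): Seat point on the bed's surface, where the bottle's underside stands. BED AXES: x = u, up the slope; y = v, level, to the left; z = n, normal to the bed. Fixed around it: a stop down the slope (face u = -25, 46 wide, 48 mm high in n), which carries the bottle when the jaw is open, and the fixed jaw (face v = -25, 20 thick, 50 long, 50 mm high). Bed from v = -63 to 115 mm.
- jaw (a joint): Sliding jaw: 0 = closed on the bottle, grows to 0.045 m (end stop) towards +v. 5 N of friction, stays where left. Closed: face at v = 25 mm, block to v = 45, 50 mm long in u; a lip (n = 64 to 70 mm) reaches over the bottle's shoulder to v = 21 mm, so the bottle cannot be lifted until the jaw is open. A low foot (to v = 103, n under 15 mm) carries the grip plate.
- jaw_grip (a point): Grip point on the upright aluminium plate that moves the jaw. Plate 12 mm thick in v, 30 mm wide in u, standing square to the bed, n = 12 to 92 mm. The point is in its middle plane, 14 mm below its top edge (v = 88, n = 78 mm when closed). Axes: bed axes, y = opening direction.
- bottle: White plastic bottle with white screw cap, 86 mm high, about 110 g, the only one in the vise. Body 50 mm in diameter to the flat shoulder at 62 mm; cap 38 mm in diameter from 62 to 86 mm. Origin: centre of the underside; z along its axis (at the start along n, 30 degrees from vertical). It starts at the seat point.
- cabinet: Fixed white box, 190 deep (x) x 150 wide (y) x 122 mm high, open to the front, that houses the sample drawer. Origin: centre of its underside, on the table; its open front is at x = -95 mm, facing the robot.
- drawer (a joint): Sample drawer: 0 = home (front panel against the box), grows as it comes out to -x of the cabinet, to 0.15 m. Starts partly open. Stays where it is left; about 3 N of friction, damping 8 N s/m; stops hard at home.
- drawer_floor (a point): Point on the drawer's inner floor (15 mm above the table) at the middle of the inside, 175 (x) x 116 mm (y); moves with the drawer. Axes as the cabinet's: front panel's inner face at x = -88, back wall at +87 mm. Side and back walls rise 45 mm above the floor. The standing bottle fits under the box's top.
- drawer_front (a point): Centre of the outer face of the drawer's front panel, 80 mm above the table; with the drawer home it lies at x = -107 mm in the cabinet's frame. Axes as the cabinet's (x points into the box: push this way). Panel 10 mm thick, 146 mm wide, its top edge 100 mm above the table; a 60 mm wide steel lip sticks out 9 mm at 37 mm above the table.
- bottle_b: Bystander: same kind of bottle, standing upright on the table beyond the vise. Origin: centre of the underside.
- bottle_c: Bystander: same kind of bottle, standing upright on the table to the right of the drawer box. Origin: centre of the underside.
- carton: Bystander: paper carton 45 x 45 x 100 mm standing on the table beyond the vise. Origin: centre of the underside.
Not all that is in view belongs to the job. Leave any blue, orange or purple look-alike of the bottle alone.

How it is judged:
By the outcome, as a careful person would: the job done as asked, in the order asked, and still so for the second after the job is handed in, with the robot touching nothing.
It also fails if it takes over 69 s, if anything falls off the work surface, if the arm or the gripper's body presses on something with over 40 N, if the wrist force passes 120 N, or if a joint passes its speed limit or range.

## Working session

There is one attempt and no reset: what is moved stays moved. The work goes in short steps, Python scripts to look and compute and a tool call to move; the robot and the scene stay as the last step left them, time stands still between calls to the robot, and variables do not carry over. Pictures are saved under pics/ and viewed, at most 10 in all, crops included, and the job is handed in when it is done.

Besides the shell and the picture viewer there is one more tool, called as name(argument=value, ...), one argument or row to a line, values as JSON. apply_moves: Moves the arm, as the interface text tells. Its arguments: {"type":"object","properties":{"series":{"type":"array"},"grip":{"type":"number"},"newtons":{"type":"number"}},"required":["series"]}

```bash
ls; mkdir -p pics; cat > h.py <<'E'
import numpy as np, cv2
from scipy.spatial.transform import Rotation as R
from rig import status, viewer, robot
def cal(c):
    d=viewer.get_calibration(c); return np.array(d["intrinsics"],float),np.array(d["extrinsics"],float)
def proj(c,P):
    K,E=cal(c); p=(E[:3,:3]@np.atleast_2d(P).T).T+E[:3,3]; q=(K@p.T).T; return q[:,:2]/q[:,2:]
def ray(c,uv):
    K,E=cal(c); d=np.linalg.inv(K)@[uv[0],uv[1],1]; return -E[:3,:3].T@E[:3,3],E[:3,:3].T@d
def onz(c,uv,z):
    o,d=ray(c,uv); return o+d*(z-o[2])/d[2]
def tri(uv1,uv2,c1="scene",c2="top"):
    o,d=ray(c1,uv1);p,e=ray(c2,uv2); d/=np.linalg.norm(d);e/=np.linalg.norm(e)
    s=np.linalg.lstsq(np.c_[d,-e],p-o,rcond=None)[0]; a=o+s[0]*d;b=p+s[1]*e
    return (a+b)/2,np.linalg.norm(a-b)
E
python3 - <<'E'
from h import *
ims=[]
for c in ("scene","top"):
    im=viewer.grab_frame(c); cv2.imwrite(f"pics/{c}0.png",im[...,::-1])
    for l in ["vise","bottle","jaw_grip","cabinet","drawer","drawer_front","carton"]:
        print(c,l,[(np.round(r["uv"]).tolist(),round(r["score"],2)) for r in viewer.look_for(l,c)[:5]])
    K,E=cal(c);print(K[0,0],K[:2,2],np.round(-E[:3,:3].T@E[:3,3]))
E
```

```text
pics
scene vise [([379.0, 263.0], 0.95)]
scene bottle [([316.0, 241.0], 0.92), ([169.0, 175.0], 0.87), ([376.0, 232.0], 0.81), ([395.0, 218.0], 0.73), ([281.0, 295.0], 0.66)]
scene jaw_grip [([390.0, 250.0], 0.61)]
scene cabinet [([230.0, 243.0], 0.59)]
scene drawer [([268.0, 215.0], 0.79)]
scene drawer_front [([266.0, 213.0], 0.91)]
scene carton [([359.0, 326.0], 0.97)]
505.77582348517586 [276.00890844 203.5670399 ] [1440.  373. 1066.]
top vise [([142.0, 219.0], 0.61)]
top bottle [([148.0, 291.0], 0.87), ([225.0, 126.0], 0.81), ([145.0, 227.0], 0.67), ([225.0, 214.0], 0.64), ([444.0, 227.0], 0.63)]
top jaw_grip [([118.0, 226.0], 0.9)]
top cabinet [([315.0, 157.0], 0.85), ([228.0, 128.0], 0.51)]
top drawer [([300.0, 204.0], 0.89)]
top drawer_front [([303.0, 205.0], 0.76)]
top carton [([135.0, 113.0], 0.89)]
447.45437252901144 [280.06974323 205.47269489] [ 467.  -76. 1075.]
```

```bash
ls pics
```

```text
scene0.png
top0.png
```

View pics/scene0.png

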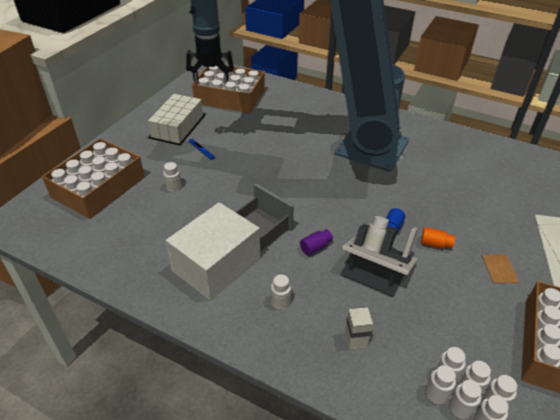

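View pics/top0.png

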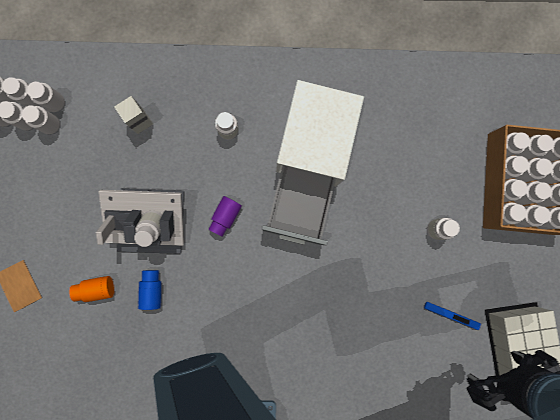

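Candidates for the bottle, top view: the white one in the vise (147,232), white bottles at (226,122) and (447,228), blue (150,290), orange (92,290), purple (225,215), plus the tray and crate bottles. By the description I choose the white one in the vise, and check it in a close crop.

```bash
python3 - <<'E'
import cv2,numpy as np
a=cv2.imread("pics/top0.png");b=cv2.imread("pics/scene0.png")
def crop(im,x,y,w=100,h=75):
    c=cv2.resize(im[y:y+h,x:x+w],None,fx=4,fy=4,interpolation=cv2.INTER_CUBIC)
    for i in range(0,w,10):
        cv2.line(c,(i*4,0),(i*4,4 if (x+i)%50 else 10),(0,255,255),1)
    for i in range(0,h,10): cv2.line(c,(0,i*4),(4 if (y+i)%50 else 10,i*4),(0,255,255),1)
    return c
m=np.vstack([np.hstack([crop(a,90,180),crop(b,330,200)]),np.hstack([crop(a,260,180),crop(b,210,180)])])
cv2.imwrite("pics/crops.png",m)
E
```

```text
(no output)
```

View pics/crops.png

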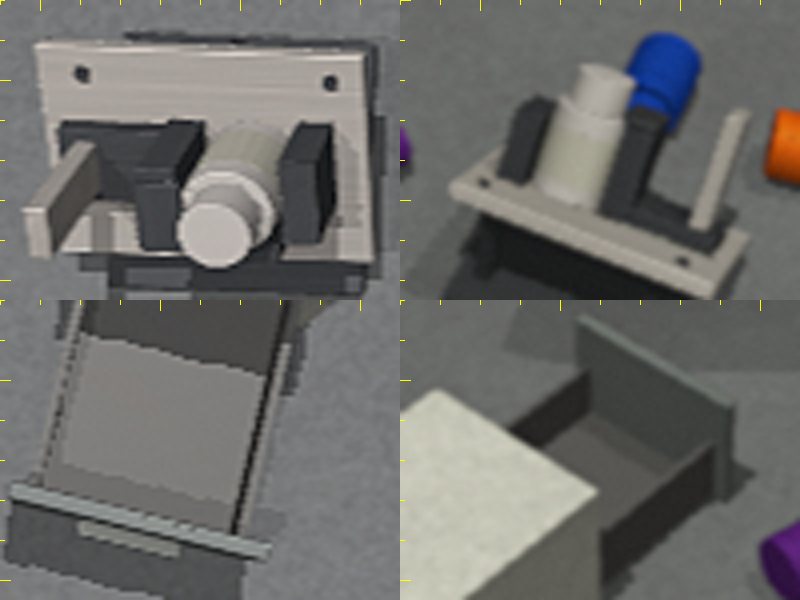

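The crop confirms it: a white capped bottle in the vise, cap at top (144,238) and scene (381,219), grip plate at top (105,225). The drawer panel's top edge runs from top (263,227) to (327,243).

```bash
python3 - <<'E'
from h import *
from scipy.optimize import least_squares
s=np.sqrt(3)/2
B=np.array([[s,0,-.5],[0,1,0],[.5,0,s]])
def cr(t,c):
    x,y=c
    o={'tv':(90,180,0,0),'sv':(330,200,400,0),'td':(260,180,0,300),'sd':(210,180,400,300)}[t]
    return [o[0]+(x-o[2])/4,o[1]+(y-o[3])/4]
C={'t':'top','s':'scene'}
obs=[('tv',(215,232),(0,0,86)),('sv',(605,80),(0,0,86)),
('tv',(25,207),(-15,94,92)),('tv',(47,211),(-15,82,92)),('tv',(97,147),(15,82,92)),('tv',(78,142),(15,94,92)),
('tv',(37,45),('U',115,0)),('tv',(367,55),('U',-63,0)),('sv',(450,186),('U',-63,0)),('sv',(712,282),('U',115,0)),
]
def f(q,out=False):
    r=[]
    for t,c,p in obs:
        p=np.array([q[3] if isinstance(p[0],str) else p[0],p[1],p[2]],float)
        w=R.from_euler('z',q[2]).apply(B@p)+[q[0],q[1],65]
        r+=list(proj(C[t[0]],w)[0]-cr(t,c))
    return np.array(r)
x0=onz('top',(145,232),120);print(x0)
S=least_squares(f,[x0[0],x0[1],0,80],loss='soft_l1',x_scale=[10,10,.1,10]);print(np.round(S.x,3),np.degrees(S.x[2]));print(np.round(f(S.x).reshape(-1,2),1).tolist())
# cabinet + drawer: q=x,y,yaw,d
ob=[('td',(10,485),(0,73,100)),('td',(271,548),(0,-73,100)),('sd',(580,315),(0,-73,100)),('sd',(733,405),(0,73,100)),]
obc=[('top',(298,81),(95,75,122)),('top',(364,96),(95,-75,122)),('top',(345,179),(-95,-75,122)),('top',(277,163),(-95,75,122)),('scene',(259.2,228),(-95,75,122)),('scene',(219,207-4.5),(-95,-75,122))]
def g(q):
    r=[]
    T=lambda p:R.from_euler('z',q[2]).apply(p)+[q[0],q[1],0]
    for t,c,p in ob: r+=list(proj(C[t[0]],T(np.array(p,float)+[-97-q[3]-(0),0,0]))[0]-cr(t,c))
    for t,c,p in obc: r+=list(proj(t,T(np.array(p,float)))[0]-c)
    return np.array(r)
c0=onz('top',(320,130),122);print(c0)
S=least_squares(g,[c0[0],c0[1],-.2,100],loss='soft_l1',x_scale=[10,10,.1,10]);print(np.round(S.x,3),np.degrees(S.x[2]));print(np.round(g(S.x).reshape(-1,2),1).tolist())
for n,uv,z in [('b',(226,122),86),('c',(447,228),86),('carton',(128,108),100),('blue',(150,290),25),('orange',(92,290),25),('purple',(225,215),25)]: print(n,np.round(onz('top',uv,z)))
E
```

```text
[485.95309776 178.53185521 120.        ]
[ 5.38411e+02  1.76116e+02 -4.70000e-02  3.67480e+01] -2.6748940501977834
[[-0.9, -10.8], [-3.6, 3.0], [0.5, 0.5], [0.8, -0.2], [-13.2, 2.9], [-14.4, 3.8], [0.9, -0.3], [-0.5, 2.2], [-1.4, 0.2], [-1.9, 3.6]]
[ 712.08150383 -190.85457868  122.        ]
[ 7.13889e+02 -1.92109e+02 -2.32000e-01  1.37309e+02] -13.264807570332662
[[-0.8, -0.2], [-1.0, 0.2], [-1.8, -1.3], [-2.0, -1.2], [-0.5, -1.4], [-0.2, 0.4], [-1.0, 0.6], [-0.4, -0.4], [-1.3, -1.6], [-1.1, -1.9]]
b [735.  17.  86.]
c [ 504. -481.   86.]
carton [758. 231. 100.]
blue [355. 188.  25.]
orange [354. 319.  25.]
purple [530.  20.  25.]
```

```bash
python3 - <<'E'
from h import *
from scipy.optimize import least_squares
s=np.sqrt(3)/2
B=np.array([[s,0,-.5],[0,1,0],[.5,0,s]])
obs=[('top',(143.75,238),(0,0,86)),('scene',(381.2,219.5),(0,0,86)),
('top',(96.2,231.9),(15,94,92)),('top',(101.7,232.9),(15,82,92)),('top',(101.2,243.5),(-15,82,92)),('top',(97.2,243.2),(-15,94,92)),
('top',(99.2,191.2),('U',115,0)),('top',(181.7,193.7),('U',-63,0)),('scene',(342.5,246.5),('U',-63,0)),('scene',(408,270.5),('U',115,0)),
]
def f(q):
    r=[]
    for t,c,p in obs:
        p=np.array([q[3] if isinstance(p[0],str) else p[0],p[1],p[2]],float)
        w=R.from_euler('z',q[2]).apply(B@p)+[q[0],q[1],65]
        r+=list(proj(t,w)[0]-c)
    return np.array(r)
S=least_squares(f,[530,178,0,80],loss='soft_l1',x_scale=[10,10,.1,10]);print(np.round(S.x,3),np.degrees(S.x[2]));print(np.round(f(S.x).reshape(-1,2),1).tolist())
q=S.x
W=lambda p:np.round(R.from_euler('z',q[2]).apply(B@np.array(p,float))+[q[0],q[1],65],1)
print("cap",W((0,0,86)),"plate",W((0,88,78)))
E
```

```text
[ 5.17102e+02  1.75617e+02 -1.80000e-02  6.28480e+01] -1.0124705467746993
[[-0.4, -0.5], [-1.4, -1.8], [-0.9, -0.8], [-0.5, -1.6], [1.9, 0.6], [0.0, 0.7], [-1.4, 0.0], [-1.5, 0.2], [-1.4, -2.4], [-0.6, -0.3]]
cap [474.1 176.4 139.5] plate [479.7 264.3 132.5]
```

```bash
cat >> h.py <<'E'
PSI=np.radians(-1.0); S0=np.array([517.1,175.6,65.])
_s=np.sqrt(3)/2
def BED(): return R.from_euler('z',PSI).as_matrix()@np.array([[_s,0,-.5],[0,1,0],[.5,0,_s]])
def W(p): return S0+BED()@np.array(p,float)
def tool(z,y):
    z=np.array(z,float)/np.linalg.norm(z);y=np.array(y,float);y-=z*(y@z);y/=np.linalg.norm(y)
    return np.c_[np.cross(y,z),y,z]
def now():
    s=status.get_state(); return s,np.array(s["ee_pos"]),R.from_euler('xyz',s["orientation"],degrees=True).as_matrix()
def go(P,M,msg=""):
    s,p,T=now(); M2=M@np.diag([-1,-1,1])
    f=lambda m:R.from_matrix(T.T@m).as_rotvec()
    rv=min(f(M),f(M2),key=np.linalg.norm)
    print(msg,"d(m)",np.round(T.T@(np.array(P)-p)/1000,4).tolist(),"rv",np.round(rv,4).tolist(),"deg",round(np.degrees(np.linalg.norm(rv)),1))
E
python3 - <<'E'
from h import *
s,p,T=now();print({k:np.round(v,2).tolist() for k,v in s.items()})
b=BED(); go(W((0,88,59+75)),tool(-b[:,2],b[:,1]),"above plate")
print(W((0,88,134)))
E
```

```text
{'t': 0.8, 'joint_positions': [-75.22, 14.81, 87.95, 0.0, 77.23, -11.62], 'joint_vel': [-0.05, -0.12, -0.08, -0.06, 0.13, 0.02], 'joint_torque': [0.0, -44.59, -29.09, -0.0, 0.0, 0.0], 'ee_pos': [244.59, -492.63, 231.34], 'orientation': [180.0, 0.0, 26.4], 'ft_force': [-0.16, -0.81, -0.18], 'ft_torque': [0.01, -0.01, 0.03], 'gripper_force': 0.0, 'opening': 1.0}
above plate d(m) [0.5222, -0.5863, 0.0503] rv [-0.1251, 0.5135, 0.4672] deg 40.4
[451.64601619 264.75590841 181.04740411]
```

apply_moves(
  series=[0.218,-0.245,0,-0.06,0.25,0.23,0.218,-0.245,0,-0.06,0.25,0.23,0.218,-0.245,0,-0.06,0.25,0.23,0.218,-0.245,0,-0.06,0.25,0.23,0.218,-0.245,0,-0.06,0.25,0.23,0.218,-0.245,0,-0.06,0.25,0.23,0.218,-0.245,0,-0.06,0.25,0.23,0.218,-0.245,0,-0.06,0.25,0.23],
  grip=0.0,
)

```text
t: 1.47
ee_pos: [330.7, -174.0, 231.4]
orientation: [178.2, -14.6, 13.3]
ft_force: [0.5, 0.6, 0.1]
opening: 0.501
gripper_force: 0.0
```

```bash
python3 - <<'E'
from h import *
s,p,T=now();print(s["t"],p,s["opening"],np.round(s["joint_positions"]))
b=BED(); go(W((0,88,134)),tool(-b[:,2],b[:,1]),"above plate")
E
```

```text
1.4667 [ 330.70153145 -173.95436415  231.37897639] 0.5005098444220584 [-59. -12. 117.  14.  69.  14.]
above plate d(m) [0.199, -0.4021, 0.0913] rv [-0.064, 0.2632, 0.2362] deg 20.6
```

apply_moves(
  series=[0.14,-0.285,0.055,-0.04,0.17,0.15,0.14,-0.285,0.055,-0.04,0.17,0.15,0.14,-0.285,0.055,-0.04,0.17,0.15,0.14,-0.285,0.055,-0.04,0.17,0.15,0.14,-0.285,0.055,-0.04,0.17,0.15,0.14,-0.285,0.055,-0.04,0.17,0.15,0.14,-0.285,0.055,-0.04,0.17,0.15,0.14,-0.285,0.055,-0.04,0.17,0.15],
)

```text
t: 2.13
ee_pos: [403.9, 99.2, 208.3]
orientation: [178.9, -24.7, 4.5]
ft_force: [0.4, -0.4, -0.0]
opening: 0.496
gripper_force: 0.0
```

```bash
python3 - <<'E'
from h import *
s,p,T=now();print(s["t"],p,s["opening"],np.round(s["joint_positions"]))
b=BED(); go(W((0,88,134)),tool(-b[:,2],b[:,1]),"above plate")
E
```

```text
2.1333 [403.86426538  99.17599164 208.25977919] 0.4958288449993158 [ -4. -14. 125.   3.  44.  80.]
above plate d(m) [0.0438, -0.1623, 0.0468] rv [-0.0244, 0.0922, 0.0868] deg 7.4
```

apply_moves(
  series=[0.044,-0.162,0.03,-0.024,0.092,0.087,0.044,-0.162,0.03,-0.024,0.092,0.087,0.044,-0.162,0.03,-0.024,0.092,0.087,0.044,-0.162,0.047,-0.024,0.092,0.087,0.044,-0.162,0.047,-0.024,0.092,0.087,0.044,-0.162,0.047,-0.024,0.092,0.087],
)

```text
t: 2.63
ee_pos: [452.2, 266.4, 179.9]
orientation: [-179.9, -29.9, -0.9]
ft_force: [0.2, -0.6, 0.1]
opening: 0.501
gripper_force: 0.0
```

```bash
python3 - <<'E'
from h import *
s,p,T=now();print(s["t"],p,s["opening"],np.round(s["joint_positions"]))
b=BED(); go(W((0,88,59)),tool(-b[:,2],b[:,1]),"plate")
K,E=cal("wrist")
def pw(P):
    q=E[:3,:3]@P+E[:3,3]; t=np.arctan2(np.hypot(q[0],q[1]),q[2]); r=q[:2]/np.hypot(*q[:2])*t
    return K[:2,:2]@r+K[:2,2]
im=viewer.grab_frame("wrist")[...,::-1].copy()
def poly(L,c):
    cv2.polylines(im,[np.int32(np.round([pw(W(p)) for p in L]))],True,c,1)
poly([(-15,82,92),(15,82,92),(15,94,92),(-15,94,92)],(0,0,255))
a=np.linspace(0,2*np.pi,24)
poly([(19*np.cos(t),19*np.sin(t),86) for t in a],(0,255,0))
poly([(25*np.cos(t),25*np.sin(t),62) for t in a],(255,255,0))
poly([(-25,-25,50),(25,-25,50),(25,-45,50),(-25,-45,50)],(255,0,255))
cv2.imwrite("pics/w1.png",im); print(np.round(K,1))
E
```

```text
2.6333 [452.24328209 266.38777137 179.93833777] 0.5013109233112251 [ 28.   3. 117. -24.  35. 135.]
plate d(m) [0.0002, 0.0018, 0.0738] rv [-0.0026, 0.0015, 0.0009] deg 0.2
[[325.2   0.  278. ]
 [  0.  325.2 212.1]
 [  0.    0.    1. ]]
```

View pics/w1.png

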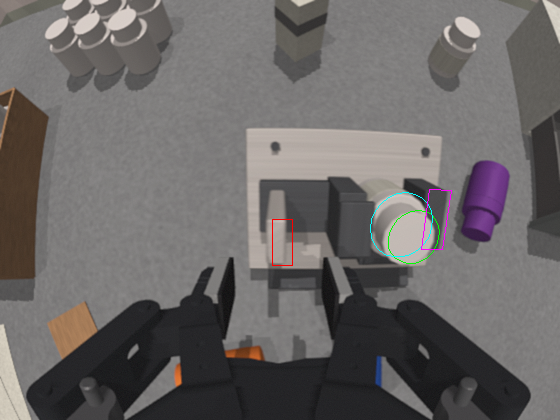

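The projection lies a little to the right: the fixed jaw is predicted about 10 px off and the plate about 4 px. I'll look at a clean enlargement of the same picture area.

```bash
python3 - <<'E'
from h import *
im=viewer.grab_frame("wrist")[...,::-1][115:290,240:460]
im=cv2.resize(im,None,fx=3.5,fy=3.4,interpolation=cv2.INTER_CUBIC)
for i in range(0,220,10): cv2.line(im,(int(i*3.5),0),(int(i*3.5),12 if (240+i)%50==0 else 5),(0,255,255),1)
for i in range(5,175,10): cv2.line(im,(0,int(i*3.4)),(12 if (115+i)%50==0 else 5,int(i*3.4)),(0,255,255),1)
cv2.imwrite("pics/w2.png",im)
E
```

```text
(no output)
```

View pics/w2.png

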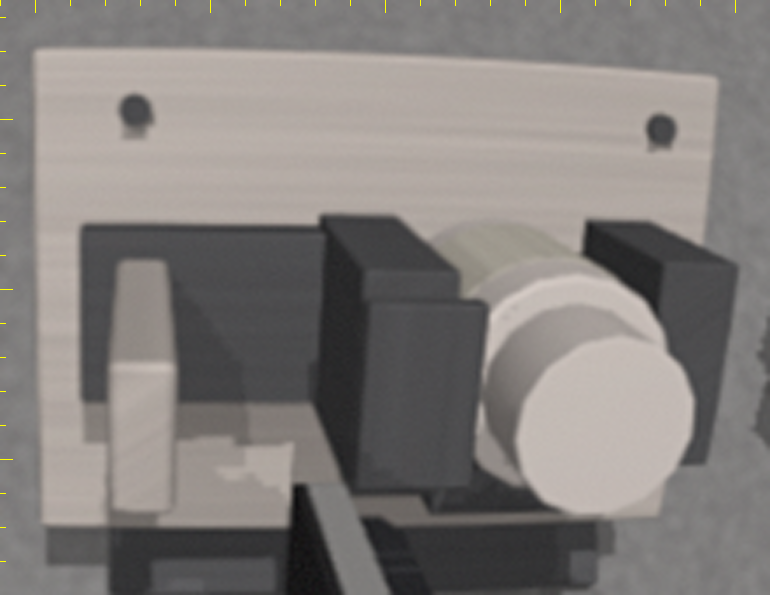

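```bash
cat >> h.py <<'E'
def pwr(P,KE=None):
    K,E=KE or cal("wrist"); q=E[:3,:3]@P+E[:3,3]; h=np.hypot(q[0],q[1]); return K[:2,:2]@(q[:2]/h*np.arctan2(h,q[2]))+K[:2,2]
E
python3 - <<'E'
import h
from h import *
from scipy.optimize import least_squares
KE=cal("wrist")
ob=[((112,362),(15,94,92)),((176,362),(15,82,92)),((172,510),(-15,82,92)),((112,510),(-15,94,92)),((605,425),(0,0,86)),
((663,262),(25,-25,50)),((737,265),(25,-45,50)),((708,464),(-25,-45,50)),((35,48),('U',115,0)),((718,77),('U',-63,0)),((42,524),('L',115,0)),((660,517),('L',-63,0))]
def f(q,z=0):
    h.S0=np.array([q[0],q[1],65+(q[4] if len(q)>4 else 0)]);h.PSI=q[2];r=[]
    for c,p in ob:
        u={'U':q[3],'L':q[3]-130}.get(p[0],p[0])
        r+=list(pwr(h.W((u,p[1],p[2])),KE)-[240+c[0]/3.5,115+c[1]/3.4])
    return np.array(r)
for x0 in ([517,175.6,-.018,63],[517,175.6,-.018,63,0]):
    S=least_squares(f,x0,loss='soft_l1',x_scale=[10,10,.1,10,10][:len(x0)]);print(np.round(S.x,3),np.degrees(S.x[2]),S.cost);print(np.round(f(S.x).reshape(-1,2),1).tolist())
E
```

```text
[ 5.15210e+02  1.75818e+02 -2.60000e-02  6.49250e+01] -1.473284560514503 5.677137078647749
[[-1.0, -0.9], [1.0, -0.7], [1.0, 1.3], [-1.1, 1.1], [0.8, 0.2], [-0.0, -0.5], [0.8, -0.6], [-0.7, -0.1], [-0.7, -0.6], [1.2, 0.0], [-0.7, 0.4], [-0.2, 0.4]]
[ 5.15459e+02  1.75480e+02 -2.60000e-02  6.51920e+01 -1.70600e+00] -1.4700009358465824 4.146983424144239
[[-0.4, -0.7], [1.4, -0.5], [1.4, 1.0], [-0.5, 0.9], [0.2, 0.2], [-0.6, -0.2], [0.1, -0.3], [-1.3, -0.1], [-0.2, -0.2], [0.7, 0.3], [-0.2, -0.1], [-0.5, -0.0]]
```

```bash
cat >> h.py <<'E'
PSI=np.radians(-1.47); S0=np.array([515.4,175.7,64.5])
E
python3 - <<'E'
from h import *
b=BED(); go(W((0,88,60)),tool(-b[:,2],b[:,1]),"plate")
E
```

```text
plate d(m) [-0.0005, 0.0012, 0.0722] rv [-0.0066, 0.0035, 0.0104] deg 0.7
```

apply_moves(
  series=[0,0.001,0.02,-0.006,0.003,0.01,0,0.001,0.04,-0.006,0.003,0.01,0,0.001,0.055,-0.006,0.003,0.01,0,0.001,0.067,-0.006,0.003,0.01,0,0.001,0.072,-0.006,0.003,0.01,0,0.001,0.072,-0.006,0.003,0.01],
)

```text
t: 3.23
ee_pos: [487.2, 259.9, 116.6]
orientation: [179.9, -29.9, -1.7]
ft_force: [0.0, -0.3, 0.3]
opening: 0.498
gripper_force: 0.0
```

apply_moves(
  series=[0,0,0,0,0,0,0,0,0,0,0,0,0,0,0,0,0,0,0,0,0,0,0,0,0,0,0,0,0,0],
  grip=1.0,
  newtons=40,
)

```text
t: 3.65
ee_pos: [487.6, 266.3, 118.9]
orientation: [-179.4, -30.2, -1.6]
ft_force: [-2.5, 25.7, -9.2]
opening: 0.133
gripper_force: 43.5
```

```bash
python3 - <<'E'
from h import *
s,p,T=now();print(s["t"],p,s["opening"],np.round(s["ft_force"],1),s["gripper_force"])
b=BED(); go(W((0,88,60)),tool(-b[:,2],b[:,1]),"plate err"); go(W((0,133,60)),tool(-b[:,2],b[:,1]),"open")
E
```

```text
3.65 [487.57401215 266.33631421 118.93444607] 0.133453500371519 [-2.5 25.7 -9.2] 43.472222685813904
plate err d(m) [-0.0011, 0.0019, 0.0022] rv [-0.0086, -0.0041, -0.0026] deg 0.6
open d(m) [-0.0012, -0.0431, 0.0026] rv [-0.0086, -0.0041, -0.0026] deg 0.6
```

apply_moves(
  series=[0,-0.007,0,0,0,0,0,-0.014,0,0,0,0,0,-0.021,0,0,0,0,0,-0.028,0,0,0,0,0,-0.035,0,0,0,0,0,-0.042,0,0,0,0,0,-0.047,0,0,0,0,0,-0.05,0,0,0,0],
)

```text
t: 4.32
ee_pos: [488.5, 310.5, 118.7]
orientation: [179.9, -30.0, -1.7]
ft_force: [-4.2, -3.9, 6.1]
opening: 0.133
gripper_force: 45.8
```

apply_moves(
  series=[0,0,0,0,0,0,0,0,0,0,0,0],
)

```text
t: 4.48
ee_pos: [488.5, 310.9, 118.7]
orientation: [180.0, -30.0, -1.7]
ft_force: [-5.8, -2.8, 5.3]
opening: 0.128
gripper_force: 45.9
```

apply_moves(
  series=[0,-0.001,0,0,0,0,0,-0.002,0,0,0,0,0,-0.003,0,0,0,0,0,-0.003,0,0,0,0],
)

```text
t: 4.82
ee_pos: [488.5, 311.6, 118.6]
orientation: [179.7, -30.0, -1.7]
ft_force: [-4.1, -11.6, 9.9]
opening: 0.128
gripper_force: 46.3
```

apply_moves(
  series=[0,0.002,0,0,0,0,0,0.003,0,0,0,0,0,0.003,0,0,0,0,0,0.003,-0.015,0,0,0,0,0.003,-0.045,0,0,0,0,0.003,-0.08,0,0,0,0,0.003,-0.08,0,0,0],
  grip=0.0,
)

```text
t: 5.4
ee_pos: [449.2, 314.2, 192.6]
orientation: [-179.6, -30.4, -1.8]
ft_force: [0.5, 1.0, 0.9]
opening: 0.504
gripper_force: 0.0
```

```bash
python3 - <<'E'
from h import *
s,p,T=now();print(s["t"],p,s["opening"],np.round(s["ft_force"],1),s["gripper_force"])
b=BED(); go(W((0,0,130)),tool(-b[:,2],b[:,1]),"above cap"); 
E
```

```text
5.4 [449.22569429 314.18965073 192.55659062] 0.5042596646368012 [0.5 1.  0.9] 0.0
above cap d(m) [-0.0031, 0.1368, 0.0152] rv [-0.0037, -0.0063, -0.0048] deg 0.5
```

apply_moves(
  series=[-0.003,0.035,0,-0.004,-0.006,-0.005,-0.003,0.07,0,-0.004,-0.006,-0.005,-0.003,0.105,0.01,-0.004,-0.006,-0.005,-0.003,0.137,0.015,-0.004,-0.006,-0.005,-0.003,0.137,0.015,-0.004,-0.006,-0.005,-0.003,0.137,0.015,-0.004,-0.006,-0.005,-0.003,0.137,0.015,-0.004,-0.006,-0.005],
  grip=-0.5,
)

```text
t: 5.98
ee_pos: [450.4, 175.0, 172.8]
orientation: [179.7, -29.7, -1.5]
ft_force: [0.3, 0.0, 1.3]
opening: 0.749
gripper_force: 0.0
```

```bash
python3 - <<'E'
from h import *
s,p,T=now();print(s["t"],p,s["opening"])
b=BED(); go(W((0,0,62)),tool(-b[:,2],b[:,1]),"cap"); KE=cal("wrist")
im=viewer.grab_frame("wrist")[...,::-1].copy()
def poly(L,c): cv2.polylines(im,[np.int32(np.round([pwr(W(p),KE) for p in L]))],True,c,1)
a=np.linspace(0,2*np.pi,24)
poly([(19*np.cos(t),19*np.sin(t),86) for t in a],(0,255,0))
poly([(-15,82+45,92),(15,82+45,92),(15,94+45,92),(-15,94+45,92)],(0,0,255))
cv2.imwrite("pics/w3.png",im)
E
```

```text
5.9833 [450.36153994 175.00612577 172.75982762] 0.7490139652831953
cap d(m) [0.0025, -0.0027, 0.0642] rv [0.0058, 0.0052, 0.0] deg 0.4
```

View pics/w3.png

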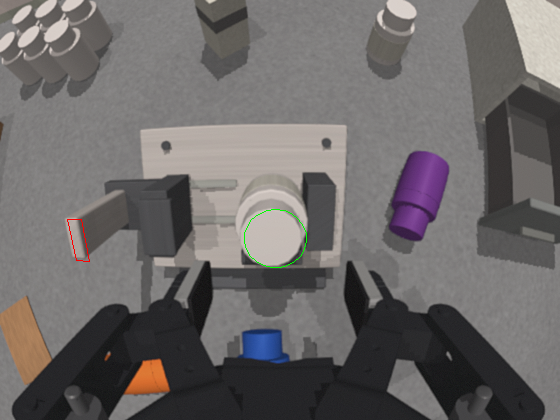

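The picture shows the jaw fully open (plate at (78,238) where predicted) and the cap at (274,238) under the green circle. I'll descend and grip the cap.

apply_moves(
  series=[0.002,-0.003,0.02,0.006,0.005,0,0.002,-0.003,0.038,0.006,0.005,0,0.002,-0.003,0.052,0.006,0.005,0,0.002,-0.003,0.06,0.006,0.005,0,0.002,-0.003,0.063,0.006,0.005,0,0.002,-0.003,0.063,0.006,0.005,0],
)

```text
t: 6.53
ee_pos: [482.5, 177.8, 118.0]
orientation: [179.9, -29.9, -1.3]
ft_force: [0.7, -0.3, 0.2]
opening: 0.749
gripper_force: 0.0
```

apply_moves(
  series=[0,0,0,0,0,0,0,0,0,0,0,0,0,0,0,0,0,0,0,0,0,0,0,0,0,0,0,0,0,0],
  grip=1.0,
  newtons=30,
)

```text
t: 6.95
ee_pos: [483.1, 177.9, 119.8]
orientation: [-179.9, -30.1, -1.4]
ft_force: [-0.9, 6.7, -0.6]
opening: 0.433
gripper_force: 30.0
```

```bash
python3 - <<'E'
from h import *
s,p,T=now();print(s["t"],p,s["opening"],np.round(s["ft_force"],1),s["gripper_force"])
b=BED(); print("n,u,v of tcp",b.T@(p-S0))
E
```

```text
6.95 [483.13345395 177.87277134 119.80307136] 0.4328182532912632 [-0.9  6.7 -0.6] 29.960212111473083
n,u,v of tcp [-0.33118808  1.34430561 64.0496978 ]
```

apply_moves(
  series=[0.001,-0.002,-0.004,0,0,0,0.001,-0.002,-0.012,0,0,0,0.001,-0.002,-0.024,0,0,0,0.001,-0.002,-0.038,0,0,0,0.001,-0.002,-0.052,0,0,0,0.001,-0.002,-0.07,0,0,0,0.001,-0.002,-0.09,0,0,0,0.001,-0.002,-0.095,0,0,0],
  newtons=40,
)

```text
t: 7.62
ee_pos: [435.9, 180.4, 204.5]
orientation: [-180.0, -30.1, -1.4]
ft_force: [0.6, 1.7, -0.3]
opening: 0.429
gripper_force: 40.5
```

```bash
cat >> h.py <<'E'
CY=np.radians(-13.26); C0=np.array([713.9,-192.1,0]); CR=R.from_euler('z',CY).as_matrix()
def Cw(p): return C0+CR@np.array(p,float)
E
python3 - <<'E'
from h import *
s,p,T=now();print(s["t"],p,s["opening"],np.round(s["ft_force"],1),s["gripper_force"])
print(Cw((-165,0,0)))
go(Cw((-165,0,215)),tool((0,0,-1),-CR[:,1]),"hover")
E
```

```text
7.6167 [435.89361509 180.36164993 204.51640949] 0.4288940542517191 [ 0.6  1.7 -0.3] 40.472933650016785
[ 553.2990253  -154.25390476    0.        ]
hover d(m) [0.1137, 0.3317, 0.0536] rv [-0.0554, -0.5242, 0.2028] deg 32.4
```

apply_moves(
  series=[0.008,0.022,0,-0.003,-0.03,0.012,0.017,0.05,0.004,-0.007,-0.075,0.03,0.027,0.08,0.01,-0.012,-0.125,0.05,0.037,0.11,0.016,-0.018,-0.175,0.07,0.047,0.14,0.022,-0.023,-0.22,0.085,0.058,0.17,0.027,-0.028,-0.27,0.104,0.068,0.2,0.032,-0.033,-0.315,0.122,0.078,0.23,0.037,-0.038,-0.36,0.14],
)

```text
t: 8.28
ee_pos: [517.0, -54.0, 208.6]
orientation: [-179.4, -9.1, -9.8]
ft_force: [0.0, 0.3, -1.2]
opening: 0.429
gripper_force: 40.5
```

```bash
python3 - <<'E'
from h import *
s,p,T=now();print(s["t"],p,s["opening"],np.round(s["ft_force"],1),s["gripper_force"])
go(Cw((-165,0,215)),tool((0,0,-1),-CR[:,1]),"hover")
E
```

```text
8.2833 [516.98166632 -53.96069969 208.60018351] 0.4291528212544278 [ 0.   0.3 -1.2] 40.5279278755188
hover d(m) [0.0532, 0.0927, 0.0011] rv [-0.0155, -0.1591, 0.0609] deg 9.8
```

apply_moves(
  series=[0.015,0.025,0,-0.004,-0.045,0.018,0.03,0.05,0,-0.008,-0.09,0.035,0.042,0.074,0,-0.012,-0.13,0.05,0.05,0.087,0,-0.014,-0.15,0.058,0.052,0.09,0,-0.0155,-0.159,0.061,0.052,0.09,0,-0.0155,-0.159,0.061,0.052,0.09,0,-0.0155,-0.159,0.061],
)

```text
t: 8.87
ee_pos: [551.8, -148.7, 215.2]
orientation: [-180.0, -0.0, -13.2]
ft_force: [-0.7, -1.1, -1.6]
opening: 0.432
gripper_force: 40.5
```

```bash
python3 - <<'E'
from h import *
s,p,T=now();print(s["t"],p,s["orientation"],s["opening"],np.round(s["ft_force"],1),s["gripper_force"])
go(Cw((-165,0,79)),tool((0,0,-1),-CR[:,1]),"place"); KE=cal("wrist")
im=viewer.grab_frame("wrist")[...,::-1].copy()
def poly(L,c): cv2.polylines(im,[np.int32(np.round([pwr(Cw(p),KE) for p in L]))],True,c,1)
poly([(-234,58,15),(-234,-58,15),(-95,-58,15),(-95,58,15)],(0,0,255))
poly([(-244,73,100),(-244,-73,100),(-234,-73,100),(-234,73,100)],(0,255,0))
poly([(-95,75,122),(-95,-75,122),(95,-75,122),(95,75,122)],(255,255,0))
a=np.linspace(0,2*np.pi,24)
b=p+T[:,2]*64
cv2.polylines(im,[np.int32([pwr(b+T@[25*np.cos(t),25*np.sin(t),0],KE) for t in a])],True,(255,0,255),1)
cv2.imwrite("pics/w4.png",im)
E
```

```text
8.8667 [ 551.77296769 -148.74346989  215.1745513 ] [-1.79954706e+02 -3.48862477e-02 -1.31734601e+01] 0.43189215851879087 [-0.7 -1.1 -1.6] 40.531697273254395
place d(m) [0.0027, 0.0051, 0.1362] rv [-0.0008, -0.0006, 0.0015] deg 0.1
```

View pics/w4.png

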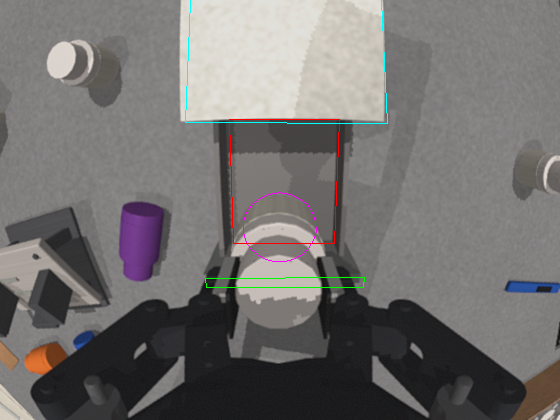

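apply_moves(
  series=[0.003,0.004,0.01,0,0,0,0.003,0.004,0.03,0,0,0,0.003,0.004,0.052,0,0,0,0.003,0.004,0.075,0,0,0,0.003,0.004,0.097,0,0,0,0.003,0.004,0.115,0,0,0,0.003,0.004,0.125,0,0,0,0.003,0.004,0.129,0,0,0],
)

```text
t: 9.58
ee_pos: [553.0, -152.8, 84.8]
orientation: [-180.0, 0.1, -13.1]
ft_force: [-0.4, -0.4, -1.5]
opening: 0.425
gripper_force: 40.5
```

apply_moves(
  series=[0,0,0,0,0,0,0,0,0.001,0,0,0,0,0,0.002,0,0,0,0,0,0.003,0,0,0,0,0,0.003,0,0,0],
)

```text
t: 10.0
ee_pos: [554.9, -154.2, 84.5]
orientation: [180.0, -0.2, -13.2]
ft_force: [-0.2, -0.9, -1.5]
opening: 0.43
gripper_force: 40.5
```

apply_moves(
  series=[0,0,0.0005,0,0,0,0,0,0.001,0,0,0,0,0,0.0015,0,0,0,0,0,0.002,0,0,0,0,0,0.0025,0,0,0,0,0,0.0025,0,0,0],
)

```text
t: 10.5
ee_pos: [554.4, -154.0, 81.1]
orientation: [-180.0, -0.1, -13.2]
ft_force: [-0.1, -0.5, -1.7]
opening: 0.433
gripper_force: 40.5
```

apply_moves(
  series=[0,0,0.0005,0,0,0,0,0,0.001,0,0,0,0,0,0.0015,0,0,0,0,0,0.0015,0,0,0],
)

```text
t: 10.83
ee_pos: [554.4, -154.0, 79.6]
orientation: [-180.0, -0.1, -13.2]
ft_force: [-0.6, 0.2, -1.6]
opening: 0.431
gripper_force: 40.5
```

apply_moves(
  series=[0,0,0.0005,0,0,0,0,0,0.001,0,0,0,0,0,0.0015,0,0,0,0,0,0.0015,0,0,0],
)

```text
t: 11.17
ee_pos: [554.7, -154.1, 78.6]
orientation: [180.0, -0.1, -13.2]
ft_force: [-0.6, 0.6, 1.2]
opening: 0.429
gripper_force: 40.9
```

apply_moves(
  series=[0,0,0.0005,0,0,0,0,0,0.0005,0,0,0],
)

```text
t: 11.33
ee_pos: [554.9, -154.1, 78.5]
orientation: [180.0, -0.2, -13.2]
ft_force: [-1.1, 1.8, 3.6]
opening: 0.431
gripper_force: 41.3
```

apply_moves(
  series=[0,0,0,0,0,0,0,0,0,0,0,0,0,0,0,0,0,0,0,0,0,0,0,0],
  grip=-0.4,
)

```text
t: 11.67
ee_pos: [554.4, -154.0, 77.6]
orientation: [-180.0, -0.1, -13.2]
ft_force: [0.4, -0.1, -0.2]
opening: 0.696
gripper_force: 0.0
```

apply_moves(
  series=[0,0,-0.01,0,0,0,0,0,-0.03,0,0,0,0,0,-0.06,0,0,0,0,0,-0.1,0,0,0,0,0,-0.13,0,0,0,0,0,-0.13,0,0,0],
)

```text
t: 12.17
ee_pos: [557.8, -155.6, 216.0]
orientation: [179.8, -0.8, -13.2]
ft_force: [0.7, -1.0, 0.6]
opening: 0.701
gripper_force: 0.0
```

```bash
python3 - <<'E'
from h import *
s,p,T=now();print(s["t"],p,s["opening"],np.round(s["ft_force"],1))
M=tool((0,0,-1),-CR[:,1])
go(Cw((-320,0,215)),M,"back"); KE=cal("wrist")
im=viewer.grab_frame("wrist")[...,::-1].copy()
cv2.imwrite("pics/w5.png",im)
E
```

```text
12.1667 [ 557.77124843 -155.62151397  216.01699663] 0.7010944044930082 [ 0.7 -1.   0.6]
back d(m) [-0.1597, -0.0006, -0.0013] rv [0.0031, -0.0146, 0.0016] deg 0.9
```

View pics/w5.png

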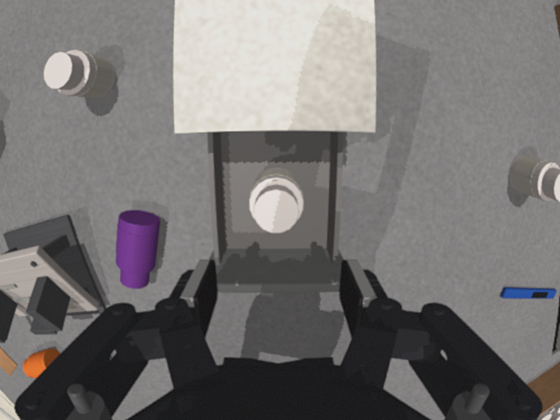

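The bottle stands upright in the drawer, cap at (276,205). Next I shut the fingers, back off and go down in front of the panel.

apply_moves(
  series=[-0.03,0,0,0,-0.01,0,-0.065,0,0,0,-0.01,0,-0.1,0,0,0,-0.01,0,-0.13,0,0,0,-0.01,0,-0.15,0,0.02,0,-0.01,0,-0.155,0,0.055,0,-0.01,0,-0.155,0,0.09,0,-0.01,0,-0.155,0,0.12,0,-0.01,0],
  grip=1.0,
)

```text
t: 12.88
ee_pos: [402.2, -118.0, 86.0]
orientation: [-180.0, 0.5, -13.2]
ft_force: [-0.1, 0.2, 0.0]
opening: 0.001
gripper_force: 0.0
```

```bash
python3 - <<'E'
from h import *
s,p,T=now();print(s["t"],p,s["opening"],CR.T@(p-C0))
M=tool((0,0,-1),-CR[:,1])
go(Cw((-260,0,72)),M,"near")
E
```

```text
12.8833 [ 402.15911077 -118.02583796   86.02457134] 0.0013638578421682603 [-320.42005125    0.5951954    86.02457134]
near d(m) [0.0605, 0.0007, 0.0135] rv [-0.0001, 0.0087, 0.0011] deg 0.5
```

apply_moves(
  series=[0.01,0,0.012,0,0,0,0.02,0,0.013,0,0,0,0.03,0,0.013,0,0,0,0.04,0,0.013,0,0,0,0.047,0,0.013,0,0,0,0.052,0,0.013,0,0,0,0.056,0,0.013,0,0,0,0.059,0,0.013,0,0,0],
)

```text
t: 13.55
ee_pos: [461.6, -132.3, 74.6]
orientation: [180.0, 0.4, -13.2]
ft_force: [-0.2, 0.3, -0.4]
opening: -0.003
gripper_force: 0.0
```

apply_moves(
  series=[0.0025,0,0,0,0,0,0.005,0,0,0,0,0,0.0075,0,0,0,0,0,0.01,0,0,0,0,0,0.0125,0,0,0,0,0,0.015,0,0,0,0,0,0.0175,0,0,0,0,0,0.02,0,0,0,0,0],
)

```text
t: 14.22
ee_pos: [480.3, -136.5, 73.8]
orientation: [-180.0, 0.5, -13.2]
ft_force: [-2.9, 0.4, 2.1]
opening: 0.001
gripper_force: 1.6
```

apply_moves(
  series=[0.003,0,0,0,0,0,0.006,0,0,0,0,0,0.009,0,0,0,0,0,0.012,0,0,0,0,0,0.015,0,0,0,0,0,0.018,0,0,0,0,0,0.021,0,0,0,0,0,0.024,0,0,0,0,0],
)

```text
t: 14.88
ee_pos: [504.0, -142.1, 73.6]
orientation: [-180.0, 0.5, -13.2]
ft_force: [-3.4, 1.7, 1.4]
opening: -0.002
gripper_force: 1.7
```

```bash
python3 - <<'E'
from h import *
s,p,T=now();print(s["t"],p,s["ft_force"],CR.T@(p-C0))
M=tool((0,0,-1),-CR[:,1])
go(Cw((-118,0,72)),M,"home")
viewer.grab_frame("top")
for l in ["bottle","drawer_front"]: print([(np.round(r["uv"]).tolist(),round(r["score"],2)) for r in viewer.look_for(l,"top")[:5]])
E
```

```text
14.8833 [ 504.0373104  -142.13204442   73.64693031] [-3.44235268  1.68062281  1.37434354] [-215.7287546     0.49950929   73.64693031]
home d(m) [0.0977, 0.0006, 0.0008] rv [-0.0001, 0.0085, 0.0014] deg 0.5
[([225.0, 214.0], 0.96), ([92.0, 291.0], 0.9), ([151.0, 293.0], 0.89), ([227.0, 129.0], 0.69), ([444.0, 228.0], 0.66)]
[([318.0, 180.0], 0.72)]
```

apply_moves(
  series=[0.002,0,0,0,0,0,0.005,0,0,0,0,0,0.0085,0,0,0,0,0,0.012,0,0,0,0,0,0.0155,0,0,0,0,0,0.019,0,0,0,0,0,0.0225,0,0,0,0,0,0.026,0,0,0,0,0],
)

```text
t: 15.7
ee_pos: [529.5, -148.2, 73.5]
orientation: [180.0, 0.5, -13.2]
ft_force: [-3.1, 0.0, 1.4]
opening: -0.002
gripper_force: 1.7
```

apply_moves(
  series=[0.0035,0,0,0,0,0,0.007,0,0,0,0,0,0.0105,0,0,0,0,0,0.014,0,0,0,0,0,0.0175,0,0,0,0,0,0.021,0,0,0,0,0,0.0245,0,0,0,0,0,0.028,0,0,0,0,0],
)

```text
t: 16.37
ee_pos: [556.7, -154.4, 73.2]
orientation: [-180.0, 0.5, -13.2]
ft_force: [-4.1, 0.7, 2.2]
opening: -0.002
gripper_force: 1.7
```

apply_moves(
  series=[0.0035,0,0,0,0,0,0.007,0,0,0,0,0,0.0105,0,0,0,0,0,0.014,0,0,0,0,0,0.0175,0,0,0,0,0,0.0205,0,0,0,0,0,0.0235,0,0,0,0,0,0.0255,0,0,0,0,0],
)

```text
t: 17.03
ee_pos: [581.6, -160.3, 73.0]
orientation: [-180.0, 0.5, -13.2]
ft_force: [-3.5, 2.2, 3.0]
opening: -0.003
gripper_force: 1.6
```

```bash
python3 - <<'E'
from h import *
s,p,T=now();print(s["t"],p,s["ft_force"],CR.T@(p-C0))
E
```

```text
17.0333 [ 581.56597087 -160.29309369   72.95611918] [-3.4805404   2.21669311  3.03753687] [-136.10146224    0.6054175    72.95611918]
```

Near home: slower now, watching the force.

apply_moves(
  series=[0.0015,0,0,0,0,0,0.003,0,0,0,0,0,0.0045,0,0,0,0,0,0.006,0,0,0,0,0,0.0075,0,0,0,0,0,0.009,0,0,0,0,0,0.0105,0,0,0,0,0,0.012,0,0,0,0,0],
)

```text
t: 17.7
ee_pos: [592.9, -163.0, 72.9]
orientation: [-180.0, 0.5, -13.2]
ft_force: [-1.8, 1.5, 2.3]
opening: 0.003
gripper_force: 1.6
```

apply_moves(
  series=[0.001,0,0,0,0,0,0.002,0,0,0,0,0,0.003,0,0,0,0,0,0.004,0,0,0,0,0],
)

```text
t: 18.03
ee_pos: [596.8, -163.9, 72.8]
orientation: [-180.0, 0.5, -13.2]
ft_force: [-3.5, 2.3, 1.3]
opening: -0.001
gripper_force: 1.6
```

apply_moves(
  series=[0.001,0,0,0,0,0,0.002,0,0,0,0,0,0.003,0,0,0,0,0,0.004,0,0,0,0,0],
)

```text
t: 18.37
ee_pos: [599.3, -164.5, 72.8]
orientation: [-180.0, 0.7, -13.2]
ft_force: [-9.4, 3.3, 7.9]
opening: -0.005
gripper_force: 5.3
```

apply_moves(
  series=[0.001,0,0,0,0,0,0.002,0,0,0,0,0,0.003,0,0,0,0,0],
)

```text
t: 18.62
ee_pos: [599.3, -164.5, 72.8]
orientation: [-180.0, 1.0, -13.1]
ft_force: [-20.4, 4.4, 15.1]
opening: 0.005
gripper_force: 10.2
```

The panel has stopped moving and the force is rising: the drawer is home. I'll back off and check.

apply_moves(
  series=[-0.004,0,0,0,0,0,-0.012,0,0,0,0,0,-0.03,0,0,0,0,0,-0.06,0,0,0,0,0,-0.095,0,-0.02,0,0,0,-0.13,0,-0.05,0,0,0,-0.16,0,-0.08,0,0,0,-0.17,0,-0.09,0,0,0],
)

```text
t: 19.28
ee_pos: [437.1, -126.7, 166.8]
orientation: [179.9, 0.3, -13.2]
ft_force: [1.0, 0.3, -0.5]
opening: -0.001
gripper_force: 0.0
```

```bash
python3 - <<'E'
from h import *
a=viewer.grab_frame("wrist")[...,::-1];b=viewer.grab_frame("top")[...,::-1];c=viewer.grab_frame("scene")[...,::-1]
r=lambda i:cv2.resize(i,(400,300),interpolation=cv2.INTER_AREA)
cv2.imwrite("pics/end.png",np.vstack([np.hstack([r(a),r(b)]),np.hstack([r(c),cv2.resize(b[60:285,80:380],(400,300))])]))
s,p,T=now();print(s["t"],p,s["ft_force"])
E
```

```text
19.4333 [ 439.61594158 -127.75499127  165.82098707] [ 0.64978518 -1.40618664 -0.42367815]
```

View pics/end.png

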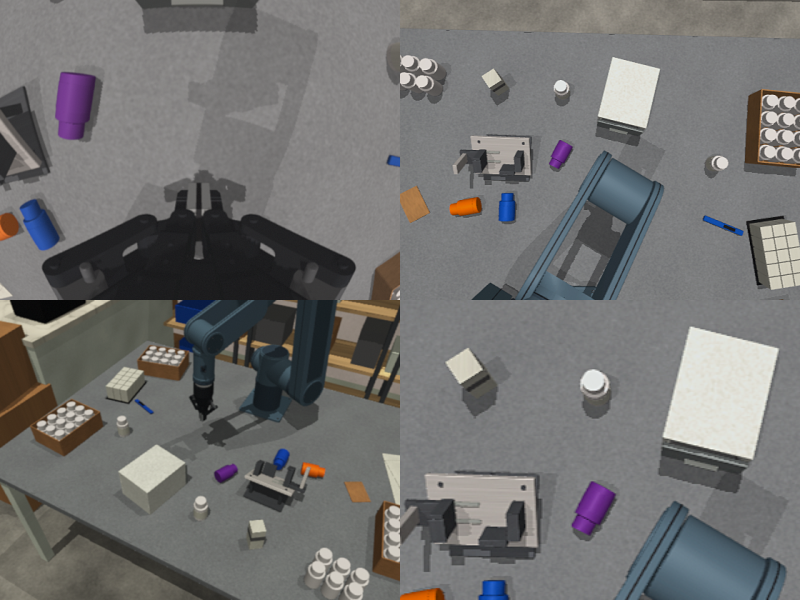

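The drawer is shut against the box (bottom-right crop, (708,455)), the jaw is open and the vise is empty. The bystander bottles and the carton stand where they were, so I'm handing in.

```bash
python3 -c "
from rig import robot; print(robot.sign_off())"
```

```text
the job is handed in; nothing more can be done
None
```

The jaw is fully open, the bottle was set down upright in the drawer, and the drawer is pushed home; it was handed in at about 19.4 s of the 69 s. The bottle is out of sight with the drawer shut, so I could not confirm by camera that it still stands. The push was slow and needed only about 3–4 N until the drawer reached its stop.

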